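Put the paddle mixer into low gear

TASK

Put the paddle mixer that lies in its bench rest from neutral into low gear, for thick slip: ease the orange gear knob clockwise towards the single dot only until you feel the gear teeth butt (not by force), leave it there, rock the paddle by one of its bars until you feel the gear drop in, then turn the knob fully home to the single dot. Never force the gears with the knob or the paddle, disturb nothing else on the bench, and let go at the end.

Things in the scene. Friction and masses are not known exactly. Their poses are not given: they have to be found in the camera images.
- mixer: Paddle mixer, level in a fixed wooden rest, battery out. Origin on the bench below the gear housing's centre. Spindle axis 100 mm up, along this frame's y: paddle towards -y, blue motor housing and two handle loops (162 mm out in x, spindle height) towards +y. Gear housing 92 mm wide, y -50 to +50 mm; black boss on it 80 mm wide, top 152 mm above the bench, with the knob.
- selector (a joint): Orange knob's angle (rad), vertical axis through the mixer's origin, clockwise from above. 0: neutral, white pointer towards the paddle; +1.4: low, one dot, a stop; -1.4: high, two dots, not wanted. Friction of 0.2 N m holds it where left. The teeth butt at about 0.4; beyond, a selector spring adds 0.6 N m per rad while they butt. Let go unmeshed beyond 0.75, it is thrown back to about 0.73.
- knob_wing (a point): Middle of the knob's upright wing, on its axis, 177 mm above the bench. Wing 12 mm thick, 46 mm long, 28 mm high (top 14 mm above this point), along the mixer's y when the knob is at 0, turning with it; under it a disc 53 mm wide, top 14 mm below this point. Left at 0.55 to 0.75 the spring alone keeps the gear pressed on the teeth, and drops it in at a gap; then only friction resists up to 1.4.
- paddle_bar (a point): Middle of the topmost paddle bar, on the bar's axis, 395 mm along -y from the mixer's origin and 60 mm from the spindle axis. The steel paddle is a cage 120 mm wide: three straight bars 10 mm thick, 110 mm long, parallel to the spindle, 120 degrees apart, on an end ring. The bar starts within 0.15 rad of straight up.
- spindle (a joint): Angle of spindle and paddle about the mixer's y axis (rad), 0: bar straight up, positive: bar moves to the mixer's +x. Out of gear it turns freely, 1 to 2 N at the bar. To be rocked until a tooth gap comes round, at an unknown angle at most 0.5 rad from the start to one side or the other; in gear it has 0.1 rad of play, then a stiff motor train both ways, 5.5 N at the bar per mm.
- low_gear: Low-gear wheel on the spindle, hidden in the gear housing; origin on the spindle axis above the mixer's origin; turns with the paddle. Its 6 teeth, 33 mm from the axis, bear 40 N at most: 21 N at a paddle bar in gear, or the knob wound to 1.2 while the teeth still butt (50 N per rad from 0.4).
- battery: The mixer's black battery pack with a blue band, 78 x 115 x 59 mm, standing on the bench; origin at the centre of its underside.
- spanner: Steel combination spanner lying flat, 200 mm long along its x axis, 9 mm thick; origin under its middle.
- tub: Empty white plastic tub, 116 mm wide, 115 mm high; origin at the centre of its underside.
- glaze_jar: Glaze jar with a black cap and a green label, 62 mm wide, 85 mm high; origin at the centre of its underside.
- bowl: Bisque-fired terracotta bowl, 140 mm wide, 60 mm high; origin at the centre of its underside.
- fan_brush: Glaze brush lying along its x axis, 200 mm long; origin under its middle.
- tile: White test tile with two glaze spots, 100 x 100 x 9 mm; origin at the centre of its underside.

How it is judged:
On the way, in this order (a step that is already met when the one before it is completed fails the run):
1. the knob has been eased on to the butting teeth, short of low, and left there (value of joint selector between 0.42 and 1.25 rad and contact force between the fingers and selector below 0.1 N), for 0.2 s.
2. the paddle has been taken by the fingers and rocked at least 5 mm at its bar (distance of paddle_bar from where it was at the start of the episode above 0.005 m and contact force between the fingers and spindle above 0.3 N), for 0.05 s.
At the end, for the whole second after the job is handed in: The knob stays at the low mark by itself (within 0.1 rad of its stop at 1.4), which it does only with the gear in (value of joint selector above 1.3 rad); the robot touches nothing.
It fails at once if the gears are forced: more than 40 N on the low-gear teeth (contact force between low_gear and anything else above 40 N).
It fails at once if something else on the bench is moved by more than 15 mm (distance of any of battery, spanner, tub, glaze_jar, bowl, fan_brush, tile from where it was at the start of the episode above 0.015 m).
It also fails if it takes over 67 s, if anything falls off the work surface, if the arm or the gripper's body presses on something with over 40 N, if the wrist force passes 120 N, or if a joint passes its speed limit or range.

ROBOT

A 6-joint arm with a two-finger parallel gripper is mounted at the origin on the work surface. World frame = base frame: x ahead of the robot, y to its left, z up, the work surface at z = 0. Lengths are in m, angles in rad, forces in N, time in s.
With the tool pointing down it reaches from about 0.375 to 0.9 m from the base axis. Payload 3.1 kg.
Tool frame: the origin (TCP) lies midway between the tips of the shut fingers; the grasp point (between the pads) lies ctrl.pinch_z behind it (ctrl.pinch_z is the distance from the TCP to the grasp point, in m); z points along the fingers, y is the line along which they close (so a half turn about z gives the same grasp; the last joint's range is limited). The gripper opens to 87 mm and grips with 3 to 60 N. Pads are 19 mm wide; open, the fingers measure 117 mm over their backs; the gripper's body (75 mm by 190 mm) begins 51 mm behind the grasp point.
Start: joints at [-1.312, 0.527, 1.433, -0, 1.181, -0.178], TCP at [0.264, -0.566, 0.197] pointing down, gripper open.
Joint ranges: [-3.08, 3.08], [-0.75, 2.2], [0.22, 2.44], [-1.43, 4.57], [0, 2.65], [-2.85, 2.85]. Speed limits (rad/s): [2.79, 2.79, 3.14, 3.14, 3.14, 3.14].

INTERFACE

Orientations are given as a unit quaternion [w, x, y, z].
In Python, from cell import ctrl, optics gives the robot as it stands.
- The arm moves only by the tool apply_moves, never from a script. Its argument "increments" is one flat list of numbers, 6 for each row, row after row: the shift along the tool's x, y, z in cm, then the turn, a rotation vector about the tool's x, y, z in degrees. In form: [x, y, z, rx, ry, rz, x, y, z, rx, ry, rz, ...]. A call has 1 to 8 rows; each row shifts and turns the commanded pose from where the row before left it, along the tool's axes as they then stand; what a row does not reach is not made up. A row lasts 1/8 s, in which the tool goes at most 62.5 mm and 10.7 degrees, less where a joint would pass 70% of its speed; a pose out of reach is approached as far as the arm can. A call is refused whole if a number of a shift passes 6.25 or a number of a turn 10.7, either way. A call with a gripper value outside its range is refused whole. "fingers" is the opening, from 0 (shut) to 1 (fully open), set as the call begins (left out, the last holds). The fingers move at their own pace and stop on an object; "grip_force" is the grip in N (left out, the last holds). Time passes only in rows, so rows that do not move let the fingers close. It gives the time, the measured TCP pose, the force, the opening and the grip force at its end, in the units of the state.
- ctrl.get_state(): the state, without advancing time (a new reading comes with each control period).
- optics.read_camera(name): name is "scene" or "top" or "wrist"; returns a dict with "pixels" (400x640x3 uint8, red, green, blue), "fx", "fy", "cx", "cy" (pixels), "R" (3x3) and "t" (3): a world point X has camera coordinates R X + t; the wrist camera has in their place "tool_from_camera" (4x4, takes a point from camera to tool coordinates, whose origin is the TCP and whose axes are the flange's). Camera axes: x right, y down, z forward; pixel columns grow to the right and rows downward; lengths in m; the calibration is good to about 2 mm. The wrist camera is an equidistant fisheye: a pixel r from the principal point sees the ray r / f radians off the axis. A picture is of the moment at which its call begins: read the wrist's pose just before it. There is no depth.
- ctrl.job_done(): hands the job in; it is judged then, once.
The state is a dict: "time_s": time; "joint_pos": joint angles; "qd": joint speeds; "joint_torque": joint torques, N m; "tool_pos": TCP position; "ee_rot": TCP orientation; "ft_force": force on the tool from outside, world axes, zero at the start; "moment": the same for the moment, N m; "opening": finger opening in m; "finger_force": force on a finger pad.
Only numpy, scipy, OpenCV 4.12 (cv2) and the standard library are available. Lean on these libraries where they do the work, as an engineer would, in place of code of your own. Each camera call takes 0.05 s, during which the arm holds its last target. There are 200 camera calls.

## Working session

There is one attempt and no reset: what is moved stays moved. The work goes in short steps, Python scripts to look and compute and a tool call to move; the robot and the scene stay as the last step left them, time stands still between calls to the robot, and variables do not carry over. Pictures are saved under pics/ and viewed, at most 13 in all, crops included, and the job is handed in when it is done.

Besides the shell and the picture viewer there is one more tool, called after ">>>" as name(argument=value, ...), one argument or row to a line, values as JSON. apply_moves: Moves the arm, as the interface text tells. Its arguments: {"type":"object","properties":{"increments":{"type":"array","items":{"type":"number"}},"fingers":{"type":"number"},"grip_force":{"type":"number"}},"required":["increments"]}

```bash
ls; mkdir -p pics; python3 - <<'E'
from cell import ctrl, optics
import cv2
s=ctrl.get_state();print(s, ctrl.pinch_z)
for n in ["scene","top"]:
    c=optics.read_camera(n);cv2.imwrite(f"pics/{n}0.png",c["pixels"][:,:,::-1]);print(n,{k:c[k] for k in c if k!="pixels"})
c=optics.read_camera("wrist");cv2.imwrite("pics/wrist0.png",c["pixels"][:,:,::-1]);print({k:c[k] for k in c if k!="pixels"})
E
```

```text
pics
{'time_s': 0.0, 'joint_pos': array([-1.31251371e+00,  5.28442175e-01,  1.43386951e+00, -2.54600646e-05,
        1.18136737e+00, -1.78496357e-01]), 'qd': array([-0.00064709,  0.00010275,  0.00087431,  0.00014529,  0.00194934,
        0.00041772]), 'joint_torque': array([ 1.22351361e-03, -4.40038705e+01, -1.76591384e+01,  6.34181849e-02,
        5.81452344e-02, -1.50739511e-04]), 'tool_pos': array([ 0.26421373, -0.56556764,  0.19589684]), 'ee_rot': array([-1.04190173e-03,  9.76246064e-01,  2.16662257e-01, -5.33679928e-05]), 'ft_force': array([-0.32239608,  0.54040325, -0.10358818]), 'moment': array([ 0.00142329, -0.0577373 ,  0.07291165]), 'finger_force': 0.0, 'opening': 0.08721388177810253} 0.0187
scene {'fx': 444.43598072980063, 'fy': 444.43598072980063, 'cx': 318.91967032458297, 'cy': 198.01850246710814, 'R': array([[ 0.76614617,  0.64246924,  0.01591573],
       [ 0.54107556, -0.631475  , -0.55540667],
       [-0.34678132,  0.43413431, -0.83142656]]), 't': array([-0.48195331, -0.18106884,  1.61191981])}
top {'fx': 462.21848163439466, 'fy': 462.21848163439466, 'cx': 323.8882442858344, 'cy': 197.80031862317526, 'R': array([[ 0.02116391, -0.99976534,  0.00462003],
       [-0.99658191, -0.02146516, -0.07977313],
       [ 0.07985358, -0.00291593, -0.99680234]]), 't': array([0.07665765, 0.5582459 , 1.52047519])}
{'fx': 309.70691628693146, 'fy': 309.70691628693146, 'cx': 316.1270395719324, 'cy': 198.6549295356236, 'tool_from_camera': array([[ 6.75166618e-05, -9.69457973e-01, -2.45257484e-01,
         6.61644114e-02],
       [ 9.99999833e-01, -7.52437726e-05,  5.72713718e-04,
         6.41505799e-05],
       [-5.73675978e-04, -2.45257482e-01,  9.69457806e-01,
        -1.87875454e-01],
       [ 0.00000000e+00,  0.00000000e+00,  0.00000000e+00,
         1.00000000e+00]])}
```

View pics/top0.png

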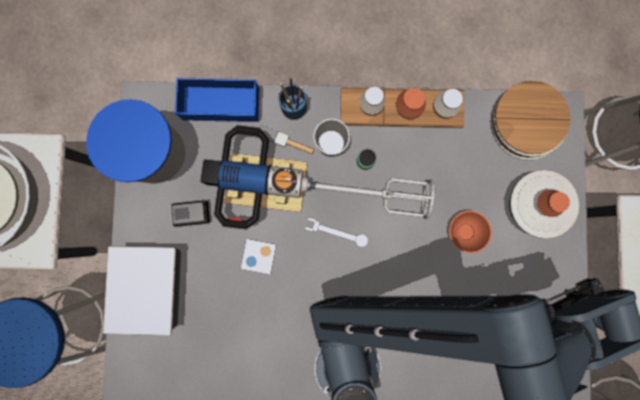

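View pics/scene0.png

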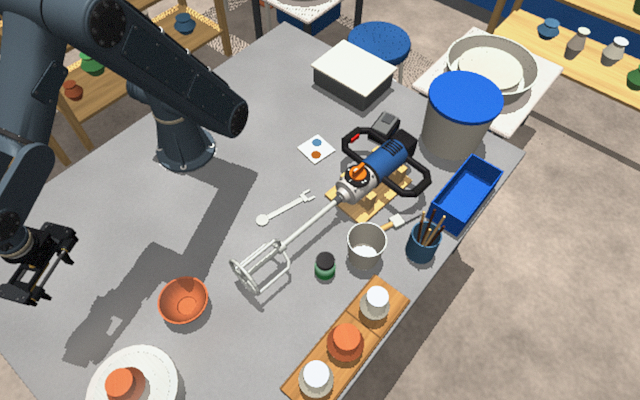

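The top view shows the knob near (285,180), the paddle at about (388–433, 180–213), the spanner at (337,233), the jar at (367,158) and the bowl at (469,231). Next I'll measure the orange knob and zoom in on the paddle and knob.

```bash
cat > h.py <<'E'
import numpy as np, cv2
from cell import ctrl, optics
from scipy.spatial.transform import Rotation as Ro
def ray(c,u,v,pose=None):
    if pose is None:
        d=np.array([(u-c["cx"])/c["fx"],(v-c["cy"])/c["fy"],1.]);R=c["R"];return -R.T@c["t"],R.T@d
    p,Rt=pose;T=c["tool_from_camera"];x=np.array([u-c["cx"],v-c["cy"]])/c["fx"];r=np.hypot(*x)
    d=np.r_[x/max(r,1e-9)*np.sin(r),np.cos(r)]
    return p+Rt@T[:3,3],Rt@T[:3,:3]@d
def atz(c,u,v,z,pose=None):
    o,d=ray(c,u,v,pose);return o+d*(z-o[2])/d[2]
def proj(c,X,pose=None):
    if pose is None:
        q=c["R"]@X+c["t"];return np.array([c["cx"]+c["fx"]*q[0]/q[2],c["cy"]+c["fy"]*q[1]/q[2]])
    p,Rt=pose;T=c["tool_from_camera"];q=T[:3,:3].T@(Rt.T@(X-p)-T[:3,3]);r=np.hypot(q[0],q[1]);a=np.arctan2(r,q[2])
    return np.array([c["cx"],c["cy"]])+c["fx"]*a*q[:2]/r
def tpose():
    s=ctrl.get_state();w,x,y,z=s["ee_rot"];return s["tool_pos"],Ro.from_quat([x,y,z,w]).as_matrix()
def meet(a,b):
    A=np.c_[a[1],-b[1]];t=np.linalg.lstsq(A,b[0]-a[0],rcond=None)[0]
    P,Q=a[0]+t[0]*a[1],b[0]+t[1]*b[1];return (P+Q)/2,np.linalg.norm(P-Q)
def shot(n,name=None):
    pose=tpose() if n=="wrist" else None;c=optics.read_camera(n)
    if name: cv2.imwrite(f"pics/{name}.png",c["pixels"][:,:,::-1])
    return c,pose
E
python3 - <<'E'
from h import *
r=[]
for n,(x0,y0,x1,y1) in {"top":(262,160,312,200),"scene":(335,155,380,195)}.items():
    c,_=shot(n);hsv=cv2.cvtColor(c["pixels"],cv2.COLOR_RGB2HSV)
    m=cv2.inRange(hsv,(4,150,120),(16,255,255));mm=np.zeros_like(m);mm[y0:y1,x0:x1]=m[y0:y1,x0:x1]
    v,u=np.nonzero(mm);print(n,len(u),u.mean(),v.mean());r.append(ray(c,u.mean(),v.mean()))
    if n=="top": print(atz(c,u.mean(),v.mean(),.17))
    a=c["pixels"][:,:,::-1]
    bx=[(240,140,340,220),(370,165,450,225)] if n=="top" else [(320,150,400,210),(220,230,310,310)]
    cv2.imwrite(f"pics/{n}c.png",np.vstack([cv2.resize(a[y:Y,x:X],(440,300) if 1 else 0,interpolation=cv2.INTER_CUBIC) for x,y,X,Y in bx]))
print(meet(*r))
a=cv2.imread("pics/topc.png");b=cv2.imread("pics/scenec.png");cv2.imwrite("pics/z1.png",cv2.resize(np.hstack([a,b]),(800,545)))
E
```

```text
top 198 282.6515151515151 179.40404040404042
[0.59776062 0.21487792 0.17      ]
scene 181 358.04419889502765 171.87845303867402
(array([0.60002676, 0.21665698, 0.15684906]), np.float64(0.0018733635812826798))
```

View pics/z1.png

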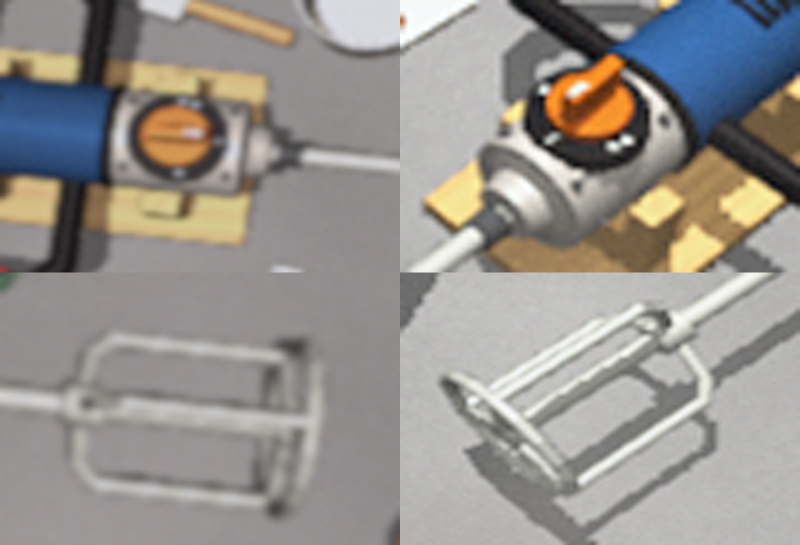

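The zoom shows the wing lying along the spindle axis with the pointer towards the paddle. The single dot is on the -x (robot) side, and the top bar runs from about (395,195) to (432,197.6) in the top view. I'll compute the frame from these.

```bash
python3 - <<'E'
from h import *
c,_=shot("top")
K=atz(c,283.5,179.6,.157);a=atz(c,395,194.9,.16);b=atz(c,432,197.6,.16);B=atz(c,413,196.3,.16)
print(K,a,b,B);d=B-K;print(np.linalg.norm(d[:2]),np.degrees(np.arctan2(d[1],d[0])),np.degrees(np.arctan2((b-a)[1],(b-a)[0])))
# spindle shaft at z=.1
s1=atz(c,318,184.8,.1);s2=atz(c,380,192.0,.1);print(s1,s2,np.degrees(np.arctan2(*(s2-s1)[[1,0]])))
# tool axes
p,R=tpose();print(R.round(3))
E
```

```text
[0.59875334 0.21341161 0.157     ] [ 0.55894352 -0.12711358  0.16      ] [ 0.55312902 -0.23977911  0.16      ] [ 0.5558507  -0.18192808  0.16      ]
0.39766079657561126 -96.19355546261384 -92.95432696099758
[0.59124383 0.10835517 0.1       ] [ 0.572539   -0.08884534  0.1       ] -95.41839927410471
[[ 0.906  0.423 -0.   ]
 [ 0.423 -0.906  0.001]
 [ 0.    -0.001 -1.   ]]
```

>>> apply_moves(
  increments=[0, 0, -1.5, 0, 0, -9.9, 0, 0, -1.5, 0, 0, -9.9, 0, 0, -1.5, 0, 0, -9.9, 0, 0, -1.5, 0, 0, -9.9, 0, 0, -1.5, 0, 0, -9.9, 0, 0, -1.5, 0, 0, -9.9],
  fingers=1,
)

```text
time_s: 1.05
tool_pos: [0.2644, -0.5661, 0.2872]
ee_rot: [-0.0, 0.739, 0.674, 0.0]
ft_force: [0.1, -0.0, -0.7]
opening: 0.0869
finger_force: 0.0
```

>>> apply_moves(
  increments=[5.77, 1.84, 0, 0, 0, 0, 5.77, 1.84, 0, 0, 0, 0, 5.77, 1.84, 0, 0, 0, 0, 5.77, 1.84, 0, 0, 0, 0, 5.77, 1.84, 0, 0, 0, 0, 5.77, 1.84, 0, 0, 0, 0, 5.77, 1.84, 0, 0, 0, 0],
)

```text
time_s: 1.92
tool_pos: [0.4324, -0.1751, 0.2871]
ee_rot: [0.0, 0.741, 0.672, 0.0]
ft_force: [1.0, 0.1, -0.9]
opening: 0.0871
finger_force: 0.0
```

>>> apply_moves(
  increments=[5.77, 1.84, 0, 0, 0, 0, 5.77, 1.84, 0, 0, 0, 0, 5.77, 1.84, 0, 0, 0, 0, 5.77, 1.84, 0, 0, 0, 0, 5.77, 1.84, 0, 0, 0, 0, 5.77, 1.84, 0, 0, 0, 0, 5.77, 1.84, 0, 0, 0, 0, 0, 0, 0, 0, 0, 0],
)

```text
time_s: 2.92
tool_pos: [0.6, 0.2167, 0.2861]
ee_rot: [-0.0, 0.739, 0.674, 0.0]
ft_force: [-0.2, -1.0, -0.4]
opening: 0.0869
finger_force: 0.0
```

```bash
cat >> h.py <<'E'
def knob(name=None):
    """orange wing+disc seen in the wrist picture"""
    c,po=shot("wrist",name);hsv=cv2.cvtColor(c["pixels"],cv2.COLOR_RGB2HSV)
    return c,po,cv2.inRange(hsv,(4,150,110),(16,255,255))
E
python3 - <<'E'
from h import *
c,po,m=knob("w1");print(po[0],po[1].round(3))
n,l,st,ce=cv2.connectedComponentsWithStats(m)
for i in range(1,n):
    if st[i,4]>150:print(st[i],ce[i],atz(c,*ce[i],.163,po))
print("tcp proj",proj(c,po[0]+[0,0,-.11],po))
E
```

```text
[0.59995424 0.21666391 0.28606009] [[ 0.092  0.996  0.   ]
 [ 0.996 -0.092  0.001]
 [ 0.001  0.    -1.   ]]
[ 292  165   50   55 1621] [316.51326342 191.38803208] [0.59967419 0.21204503 0.163     ]
tcp proj [316.39447436 189.75399856]
```

View pics/w1.png

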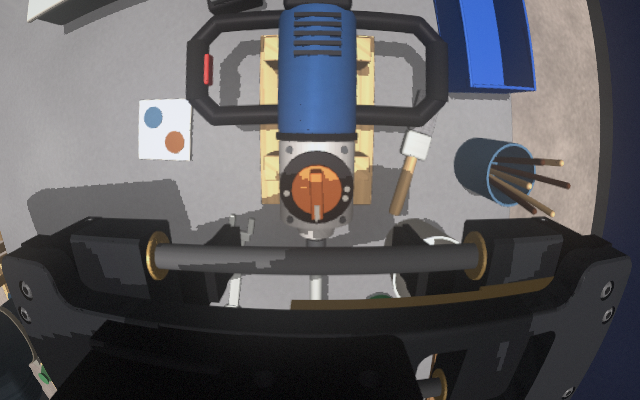

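The picture shows the knob disc centred at about (317,190) with its wing aligned to the tool. The projected tool axis is (316,190), so it's centred to within 1–2 mm. I'll descend and grip.

>>> apply_moves(
  increments=[0, 0, 2.4, 0, 0, 0, 0, 0, 2.4, 0, 0, 0, 0, 0, 2.4, 0, 0, 0, 0, 0, 2.4, 0, 0, 0, 0, 0, 1.4, 0, 0, 0, 0, 0, 0.8, 0, 0, 0, 0, 0, 0, 0, 0, 0],
)

```text
time_s: 3.85
tool_pos: [0.5992, 0.2122, 0.1688]
ee_rot: [-0.0, 0.741, 0.672, -0.0]
ft_force: [-0.3, 0.0, 0.3]
opening: 0.0871
finger_force: 0.0
```

>>> apply_moves(
  increments=[0, 0, 0, 0, 0, 0, 0, 0, 0, 0, 0, 0, 0, 0, 0, 0, 0, 0, 0, 0, 0, 0, 0, 0, 0, 0, 0, 0, 0, 0, 0, 0, 0, 0, 0, 0, 0, 0, 0, 0, 0, 0, 0, 0, 0, 0, 0, 0],
  fingers=0,
  grip_force=35,
)

```text
time_s: 4.85
tool_pos: [0.5993, 0.2127, 0.1688]
ee_rot: [-0.0, 0.741, 0.672, -0.0]
ft_force: [-0.1, -0.0, -0.1]
opening: 0.0152
finger_force: 0.0
```

```bash
python3 -c "
from h import *
s=ctrl.get_state();print(s['tool_pos'],s['moment'],s['ft_force'],s['opening'],s['finger_force'])"
```

```text
[0.59926256 0.21265263 0.16881679] [-0.03047806 -0.09342719 -0.00719979] [-0.07891794 -0.02937062 -0.12185346] 0.015195376070503877 0.0
```

>>> apply_moves(
  increments=[0, 0, 0, 0, 0, 0, 0, 0, 0, 0, 0, 0, 0, 0, 0, 0, 0, 0],
)

```text
time_s: 5.22
tool_pos: [0.5993, 0.2127, 0.1689]
ee_rot: [0.0, 0.741, 0.672, 0.0]
ft_force: [0.3, 0.3, -0.4]
opening: 0.0003
finger_force: 0.0
```

>>> apply_moves(
  increments=[0, 0, 0, 0, 0, 4, 0, 0, 0, 0, 0, 4, 0, 0, 0, 0, 0, 4, 0, 0, 0, 0, 0, 4, 0, 0, 0, 0, 0, 4, 0, 0, 0, 0, 0, 0],
)

```text
time_s: 5.98
tool_pos: [0.5993, 0.2127, 0.1689]
ee_rot: [-0.0, 0.846, 0.533, 0.0]
ft_force: [0.5, -0.2, -0.0]
opening: 0.0005
finger_force: 0.0
```

```bash
python3 -c "
from h import *
s=ctrl.get_state();print(s['tool_pos'],s['moment'],s['ft_force'],s['opening'],s['finger_force'],tpose()[1].round(3)[:2,1])"
```

```text
[0.59927445 0.21265426 0.16885493] [-0.00883644 -0.02346296 -0.03413478] [ 0.51872599 -0.23926821 -0.04364981] 0.00047931693754194363 0.0 [ 0.902 -0.431]
```

The fingers shut on nothing (opening about 0), so I need a closer look.

```bash
python3 - <<'E'
from h import *
c,po,m=knob();a=c["pixels"][:,:,::-1]
t,_=shot("top");s,_=shot("scene")
w=cv2.resize(a[100:330,160:480],(800,575)); 
b=np.hstack([cv2.resize(s["pixels"][130:230,300:420,::-1],(360,300)),cv2.resize(t["pixels"][140:220,240:336,::-1],(360,300))])
cv2.imwrite("pics/w2.png",np.vstack([cv2.resize(a[120:280,160:480],(720,300)),b]))
print("tcp",proj(c,po[0],po))
E
```

```text
tcp [316.42398727 226.78082717]
```

View pics/w2.png

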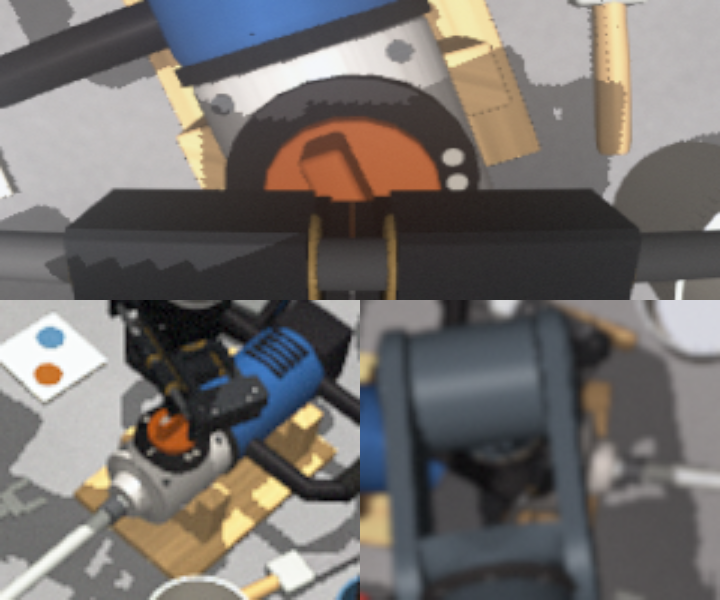

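```bash
python3 - <<'E'
from h import *
c,_=shot("scene");p,R=tpose()
x,y,X,Y=325,130,405,190;k=10
a=cv2.resize(c["pixels"][y:Y,x:X,::-1],None,fx=k,fy=k,interpolation=cv2.INTER_CUBIC)
def dot(P,col):
    u=proj(c,np.array(P));q=tuple(int(i) for i in (u-[x,y])*k+k/2);cv2.circle(a,q,5,col,-1);print(P,u)
dot(p,(0,255,0));dot(p+[0,0,.0187],(255,255,0));dot(p+[0,0,.0697],(255,0,255))
K=np.array([.600,.2146,.163]);f=np.array([-.0976,-.995,0])
for z in(0,.028):
  for s in(-.023,.023): dot(K+f*s+[0,0,z],(255,0,0))
cv2.imwrite("pics/s2.png",a)
E
```

```text
[0.59925334 0.21270943 0.16884565] [357.10404873 170.18497627]
[0.59925334 0.21270943 0.18754565] [357.64559314 166.41875844]
[0.59925334 0.21270943 0.23854565] [359.18846563 155.68871716]
[0.6022448 0.237485  0.163    ] [362.57218081 166.98564359]
[0.5977552 0.191715  0.163    ] [352.36888201 175.26568974]
[0.6022448 0.237485  0.191    ] [363.47340781 161.3197639 ]
[0.5977552 0.191715  0.191    ] [353.10380488 169.66677285]
```

View pics/s2.png

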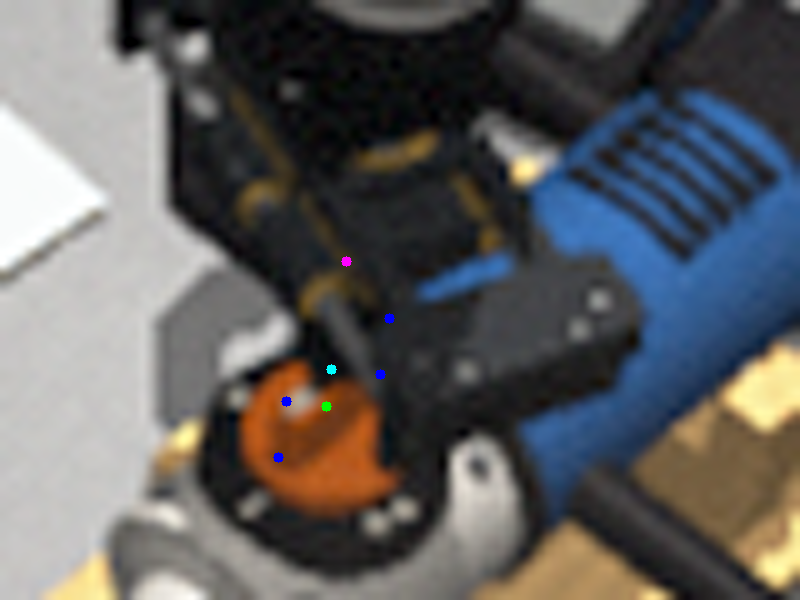

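The overlay puts the wing where expected in x and y, but the scene view shows no finger tip at wing height, so the shut tips seem to be above the wing. I'll probe downwards gently to find the contact height.

>>> apply_moves(
  increments=[0, 0, 0.1, 0, 0, -5, 0, 0, 0.1, 0, 0, -5, 0, 0, 0.1, 0, 0, -5, 0, 0, 0, 0, 0, -5, 0, 0, 0, 0, 0, 0],
  grip_force=10,
)

```text
time_s: 6.8
tool_pos: [0.5993, 0.2127, 0.1658]
ee_rot: [-0.0, 0.741, 0.672, 0.0]
ft_force: [0.1, 0.4, 0.2]
opening: 0.0002
finger_force: 0.0
```

```bash
python3 - <<'E'
from h import *
s=ctrl.get_state();print(s['tool_pos'],s['ft_force'],s['moment'],s['opening'])
c,po,m=knob()
# triangulate: white pointer/wing features: orange blob in saved first views
w=cv2.cvtColor(cv2.imread("pics/w1.png"),cv2.COLOR_BGR2HSV)
mm=cv2.inRange(w,(4,150,110),(16,255,255));n,l,st,ce=cv2.connectedComponentsWithStats(mm);i=1+st[1:,4].argmax()
cv2.imwrite("pics/w3.png",np.vstack([cv2.resize(cv2.imread("pics/w1.png")[145:235,266:366],(600,300),interpolation=cv2.INTER_CUBIC),cv2.resize(c["pixels"][150:270,226:406,::-1],(600,300),interpolation=cv2.INTER_CUBIC)]))
E
```

```text
[0.59926724 0.21266388 0.16583865] [0.12206268 0.37741122 0.18112789] [-0.01953943 -0.11204858 -0.02789212] 0.00015751797842034103
```

View pics/w3.png

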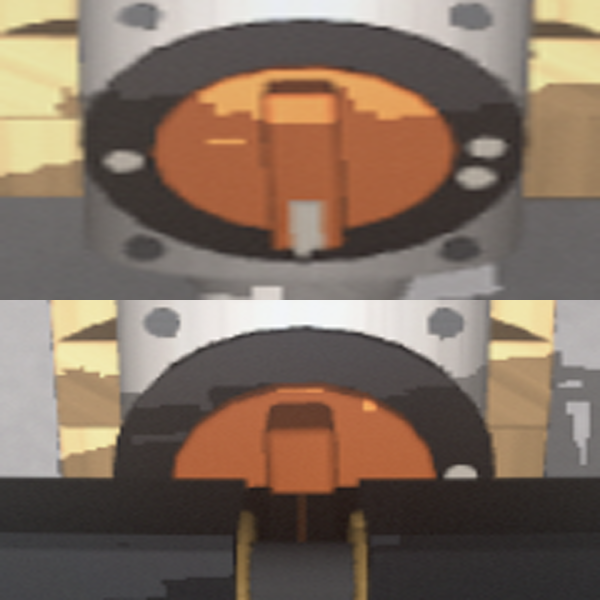

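The wrist view shows the wing still at 0 and fully visible up to the hand's edge, so the real tips must be higher than I assumed. I'll keep probing down in small steps.

>>> apply_moves(
  increments=[0, 0, 0.1, 0, 0, 0, 0, 0, 0.1, 0, 0, 0, 0, 0, 0.1, 0, 0, 0, 0, 0, 0.1, 0, 0, 0, 0, 0, 0, 0, 0, 0],
)

```text
time_s: 7.48
tool_pos: [0.5996, 0.2128, 0.1651]
ee_rot: [0.001, 0.741, 0.672, 0.001]
ft_force: [-4.5, -0.5, 14.0]
opening: 0.0007
finger_force: 7.0
```

>>> apply_moves(
  increments=[0, 0, -0.7, 0, 0, 0, 0, 0, 0, 0, 0, 0, 0, 0, 0, 0, 0, 0, 0, 0, 0, 0, 0, 0, 0, 0, 0, 0, 0, 0, 0, 0, 0, 0, 0, 0, 0, 0, 0, 0, 0, 0],
  fingers=0.46,
)

```text
time_s: 8.35
tool_pos: [0.5993, 0.2127, 0.1688]
ee_rot: [-0.0, 0.741, 0.672, -0.0]
ft_force: [-0.9, -0.2, -0.1]
opening: 0.0403
finger_force: 0.0
```

>>> apply_moves(
  increments=[0, 0, 0.2, 0, 0, 0, 0, 0, 0.2, 0, 0, 0, 0, 0, 0.2, 0, 0, 0, 0, 0, 0.1, 0, 0, 0, 0, 0, 0, 0, 0, 0],
)

```text
time_s: 8.98
tool_pos: [0.5992, 0.2127, 0.1617]
ee_rot: [-0.0, 0.741, 0.672, -0.0]
ft_force: [0.0, -1.4, -0.5]
opening: 0.0395
finger_force: 0.0
```

No contact beside the wing at this height, so what I touched was the wing's top, at tool z of about 0.1655. I'll go 16 mm lower and close.

>>> apply_moves(
  increments=[0, 0, 0.3, 0, 0, 0, 0, 0, 0.3, 0, 0, 0, 0, 0, 0.3, 0, 0, 0, 0, 0, 0.2, 0, 0, 0, 0, 0, 0.2, 0, 0, 0, 0, 0, 0.2, 0, 0, 0, 0, 0, 0, 0, 0, 0],
)

```text
time_s: 9.85
tool_pos: [0.5991, 0.2127, 0.1467]
ee_rot: [-0.0, 0.741, 0.672, -0.0]
ft_force: [0.6, 0.3, 0.2]
opening: 0.0401
finger_force: 0.0
```

>>> apply_moves(
  increments=[0, 0, 0, 0, 0, 0, 0, 0, 0, 0, 0, 0, 0, 0, 0, 0, 0, 0, 0, 0, 0, 0, 0, 0, 0, 0, 0, 0, 0, 0, 0, 0, 0, 0, 0, 0],
  fingers=0,
  grip_force=10,
)

```text
time_s: 10.6
tool_pos: [0.5997, 0.2126, 0.1469]
ee_rot: [0.0, 0.741, 0.672, 0.0]
ft_force: [2.1, 0.7, -1.0]
opening: 0.0123
finger_force: 10.0
```

Now gripped, with an opening of 12.3 mm. I'll ease the knob clockwise.

>>> apply_moves(
  increments=[0, 0, 0, 0, 0, 4, 0, 0, 0, 0, 0, 4, 0, 0, 0, 0, 0, 4, 0, 0, 0, 0, 0, 4, 0, 0, 0, 0, 0, 4, 0, 0, 0, 0, 0, 2, 0, 0, 0, 0, 0, 0],
  grip_force=35,
)

```text
time_s: 11.48
tool_pos: [0.5993, 0.2128, 0.1469]
ee_rot: [-0.0, 0.855, 0.518, 0.0]
ft_force: [0.5, -0.1, 0.3]
opening: 0.0118
finger_force: 34.8
```

```bash
cat > st.py <<'E'
from h import *
s=ctrl.get_state();y=tpose()[1][:,1]
for k in("time_s","tool_pos","ft_force","moment","opening","finger_force"):print(k,np.round(s[k],4))
print("yaw y",np.degrees(np.arctan2(y[1],y[0])))
E
python3 st.py
```

```text
time_s 11.475
tool_pos [0.5993 0.2128 0.1469]
ft_force [ 0.5037 -0.0517  0.3119]
moment [ 0.0074 -0.1976  0.0842]
opening 0.0118
finger_force 34.7749
yaw y -27.54948564830117
```

>>> apply_moves(
  increments=[0, 0, 0, 0, 0, 3, 0, 0, 0, 0, 0, 3, 0, 0, 0, 0, 0, 3, 0, 0, 0, 0, 0, 3, 0, 0, 0, 0, 0, 3, 0, 0, 0, 0, 0, 0],
)

```text
time_s: 12.22
tool_pos: [0.5991, 0.2129, 0.1469]
ee_rot: [-0.0, 0.915, 0.403, -0.0]
ft_force: [-0.2, 1.9, 0.0]
opening: 0.012
finger_force: 34.8
```

```bash
python3 st.py
```

```text
time_s 12.225
tool_pos [0.5991 0.2129 0.1469]
ft_force [-0.1902  1.9113  0.0324]
moment [ 0.1072 -0.0568  0.2432]
opening 0.012
finger_force 34.7857
yaw y -42.492070474337396
```

Teeth butt is felt: moment rose from 0.08 to 0.24 N m at about 0.64 rad. I'll release, lift and verify.

>>> apply_moves(
  increments=[0, 0, 0, 0, 0, 0, 0, 0, 0, 0, 0, 0, 0, 0, 0, 0, 0, 0, 0, 0, 0, 0, 0, 0, 0, 0, 0, 0, 0, 0],
  fingers=0.46,
)

```text
time_s: 12.85
tool_pos: [0.5993, 0.2126, 0.1468]
ee_rot: [0.0, 0.916, 0.402, -0.0]
ft_force: [-0.0, 0.0, 0.1]
opening: 0.0394
finger_force: 0.0
```

>>> apply_moves(
  increments=[0, 0, -2, 0, 0, 0, 0, 0, -4, 0, 0, 0, 0, 0, -5, 0, 0, 0, 0, 0, -3, 0, 0, -9.2, 0, 0, 0, 0, 0, -9.2, 0, 0, 0, 0, 0, -9.2, 0, 0, 0, 0, 0, -9.2, 0, 0, 0, 0, 0, 0],
)

```text
time_s: 13.85
tool_pos: [0.5991, 0.2127, 0.2868]
ee_rot: [-0.0, 0.742, 0.67, -0.0]
ft_force: [-0.4, -0.1, 0.3]
opening: 0.0399
finger_force: 0.0
```

```bash
python3 st.py; python3 - <<'E'
from h import *
c,po=shot("wrist","w4")
cv2.imwrite("pics/w4c.png",np.vstack([c["pixels"][:,:,::-1][130:330,120:520],cv2.resize(c["pixels"][150:230,266:366,::-1],(400,320),interpolation=cv2.INTER_CUBIC)]))
E
```

```text
time_s 13.85
tool_pos [0.5991 0.2127 0.2868]
ft_force [-0.4204 -0.149   0.2786]
moment [ 0.0146 -0.1164 -0.0675]
opening 0.0399
finger_force 0.0
yaw y -5.879206996504034
```

View pics/w4c.png

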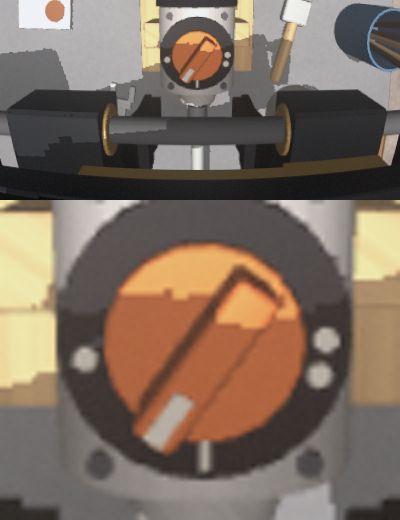

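The knob is at about 36–37° (0.64 rad), pointing between neutral and the single dot, and it stayed there. I'll move over the paddle bar and look.

>>> apply_moves(
  increments=[-4.96, -0.03, 0, 0, 0, 0, -4.96, -0.03, 0, 0, 0, 0, -4.96, -0.03, 0, 0, 0, 0, -4.96, -0.03, 0, 0, 0, 0, -4.96, -0.03, 0, 0, 0, 0, -4.96, -0.03, 0, 0, 0, 0, -4.96, -0.03, 0, 0, 0, 0, -4.96, -0.03, 0, 0, 0, 0],
)

```text
time_s: 14.9
tool_pos: [0.5567, -0.1835, 0.287]
ee_rot: [0.0, 0.743, 0.67, 0.0]
ft_force: [-0.1, -0.9, 0.7]
opening: 0.0399
finger_force: 0.0
```

>>> apply_moves(
  increments=[0, 0, 0, 0, 0, 0, 0, 0, 0, 0, 0, 0],
)

```text
time_s: 15.15
tool_pos: [0.5568, -0.1816, 0.2867]
ee_rot: [-0.0, 0.742, 0.67, 0.0]
ft_force: [0.0, 0.6, -0.0]
opening: 0.0403
finger_force: 0.0
```

```bash
python3 st.py; python3 - <<'E'
from h import *
c,po=shot("wrist","w5")
a=c["pixels"][:,:,::-1].copy()
print(proj(c,po[0]+[0,0,-.127],po),proj(c,po[0]+po[1]@[.04,0,.127],po),proj(c,po[0]+po[1]@[.1,0,.127],po))
cv2.imwrite("pics/w5c.png",cv2.resize(a[60:240,196:436],(800,600),interpolation=cv2.INTER_CUBIC))
E
```

```text
time_s 15.15
tool_pos [ 0.5568 -0.1816  0.2867]
ft_force [ 0.0275  0.554  -0.0048]
moment [-0.0227 -0.0805  0.0432]
opening 0.0403
finger_force 0.0
yaw y -5.886767151548855
[316.44117029 186.17861644] [316.40396188 147.60989088] [316.41200057  88.78000659]
```

View pics/w5c.png

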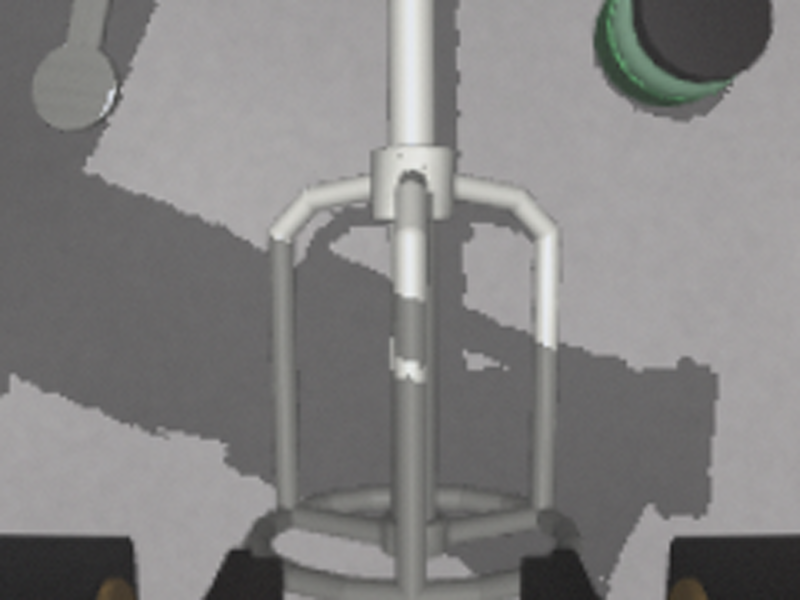

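The bar runs down the centre at about u=319 in full-frame pixels, against a tool axis of 316 (3 mm off). The bar's middle is near the tool axis, so I'll shift 3 mm and descend with the fingers partly closed.

>>> apply_moves(
  increments=[0, 0.3, 2, 0, 0, 0, 0, 0, 2.4, 0, 0, 0, 0, 0, 2.4, 0, 0, 0, 0, 0, 2.4, 0, 0, 0, 0, 0, 2.4, 0, 0, 0, 0, 0, 0.6, 0, 0, 0, 0, 0, 0, 0, 0, 0],
  fingers=0.3,
)

```text
time_s: 16.08
tool_pos: [0.5602, -0.1813, 0.165]
ee_rot: [-0.0, 0.741, 0.671, 0.0]
ft_force: [-0.3, -0.2, -0.4]
opening: 0.0257
finger_force: 0.0
```

>>> apply_moves(
  increments=[0, 0, 0.4, 0, 0, 0, 0, 0, 0.4, 0, 0, 0, 0, 0, 0.4, 0, 0, 0, 0, 0, 0, 0, 0, 0],
)

```text
time_s: 16.58
tool_pos: [0.5596, -0.1821, 0.1525]
ee_rot: [-0.0, 0.742, 0.671, -0.0]
ft_force: [0.8, -0.5, -0.3]
opening: 0.0258
finger_force: 0.0
```

>>> apply_moves(
  increments=[0, 0, 0.4, 0, 0, 0, 0, 0, 0.4, 0, 0, 0, 0, 0, 0.4, 0, 0, 0, 0, 0, 0.4, 0, 0, 0, 0, 0, 0, 0, 0, 0],
)

```text
time_s: 17.2
tool_pos: [0.5596, -0.182, 0.1364]
ee_rot: [-0.0, 0.742, 0.671, -0.0]
ft_force: [0.4, -0.5, 0.2]
opening: 0.0262
finger_force: 0.0
```

>>> apply_moves(
  increments=[0, 0, 0.4, 0, 0, 0, 0, 0, 0.4, 0, 0, 0, 0, 0, 0.4, 0, 0, 0, 0, 0, 0.2, 0, 0, 0, 0, 0, 0, 0, 0, 0],
)

```text
time_s: 17.82
tool_pos: [0.5598, -0.1821, 0.1226]
ee_rot: [-0.0, 0.742, 0.671, -0.0]
ft_force: [-0.1, -0.4, -0.7]
opening: 0.026
finger_force: 0.0
```

>>> apply_moves(
  increments=[0, 0, 0, 0, 0, 0, 0, 0, 0, 0, 0, 0, 0, 0, 0, 0, 0, 0, 0, 0, 0, 0, 0, 0, 0, 0, 0, 0, 0, 0],
  fingers=0,
  grip_force=4,
)

```text
time_s: 18.45
tool_pos: [0.5599, -0.1822, 0.123]
ee_rot: [-0.0, 0.742, 0.671, -0.0]
ft_force: [-1.0, -0.8, 0.9]
opening: 0.0099
finger_force: 4.0
```

```bash
python3 st.py
```

```text
time_s 18.45
tool_pos [ 0.5599 -0.1822  0.123 ]
ft_force [-1.0194 -0.7561  0.8801]
moment [ 0.0225  0.0091 -0.0003]
opening 0.0099
finger_force 4.0002
yaw y -5.770430424996376
```

The bar is gripped at 9.9 mm opening. I'll rock towards mixer +x in 3 mm steps and watch the force.

>>> apply_moves(
  increments=[0, 0.15, 0, 0, 0, 0, 0, 0.15, 0, 0, 0, 0, 0, 0, 0, 0, 0, 0],
)

```text
time_s: 18.82
tool_pos: [0.5629, -0.1825, 0.1228]
ee_rot: [-0.0, 0.742, 0.671, -0.0]
ft_force: [-1.2, -0.1, 1.8]
opening: 0.0098
finger_force: 4.0
```

>>> apply_moves(
  increments=[0, 0.15, 0, 0, 0, 0, 0, 0.15, 0, 0, 0, 0, 0, 0, 0, 0, 0, 0],
)

```text
time_s: 19.2
tool_pos: [0.5662, -0.1828, 0.1228]
ee_rot: [0.0, 0.742, 0.671, 0.0]
ft_force: [-0.8, -1.7, 1.0]
opening: 0.0098
finger_force: 4.0
```

>>> apply_moves(
  increments=[0, 0.15, 0, 0, 0, 0, 0, 0.15, 0, 0, 0, 0, 0, 0, 0, 0, 0, 0],
)

```text
time_s: 19.58
tool_pos: [0.5691, -0.1831, 0.1227]
ee_rot: [0.0, 0.742, 0.671, 0.0]
ft_force: [-1.6, 0.5, -0.2]
opening: 0.0096
finger_force: 4.0
```

>>> apply_moves(
  increments=[0, 0.15, 0, 0, 0, 0, 0, 0.15, 0.05, 0, 0, 0, 0, 0, 0, 0, 0, 0],
)

```text
time_s: 19.95
tool_pos: [0.5723, -0.1834, 0.1224]
ee_rot: [0.0, 0.742, 0.671, 0.0]
ft_force: [-0.3, 0.2, 0.9]
opening: 0.0097
finger_force: 4.0
```

>>> apply_moves(
  increments=[0, 0.15, 0.05, 0, 0, 0, 0, 0.15, 0.05, 0, 0, 0, 0, 0, 0, 0, 0, 0],
)

```text
time_s: 20.32
tool_pos: [0.5754, -0.1837, 0.1214]
ee_rot: [0.0, 0.742, 0.671, 0.0]
ft_force: [0.2, 0.3, 1.6]
opening: 0.0099
finger_force: 4.0
```

>>> apply_moves(
  increments=[0, 0.15, 0.05, 0, 0, 0, 0, 0.15, 0.05, 0, 0, 0, 0, 0, 0, 0, 0, 0],
)

```text
time_s: 20.7
tool_pos: [0.5783, -0.184, 0.1204]
ee_rot: [0.0, 0.742, 0.671, 0.0]
ft_force: [-0.4, 0.6, 1.4]
opening: 0.0097
finger_force: 4.0
```

>>> apply_moves(
  increments=[0, 0.15, 0.05, 0, 0, 0, 0, 0.15, 0.05, 0, 0, 0, 0, 0, 0, 0, 0, 0],
)

```text
time_s: 21.08
tool_pos: [0.581, -0.1843, 0.1192]
ee_rot: [0.0, 0.742, 0.671, 0.0]
ft_force: [-1.1, 0.9, -0.3]
opening: 0.0098
finger_force: 4.0
```

>>> apply_moves(
  increments=[0, 0.15, 0.07, 0, 0, 0, 0, 0.15, 0.07, 0, 0, 0, 0, 0, 0, 0, 0, 0],
)

```text
time_s: 21.45
tool_pos: [0.584, -0.1846, 0.1178]
ee_rot: [0.0, 0.742, 0.671, 0.0]
ft_force: [-0.3, -0.1, 0.7]
opening: 0.0097
finger_force: 4.0
```

>>> apply_moves(
  increments=[0, 0.15, 0.07, 0, 0, 0, 0, 0.15, 0.07, 0, 0, 0, 0, 0, 0, 0, 0, 0],
)

```text
time_s: 21.82
tool_pos: [0.5868, -0.1848, 0.1163]
ee_rot: [-0.0, 0.742, 0.671, -0.0]
ft_force: [-0.2, 0.9, 0.1]
opening: 0.0099
finger_force: 4.0
```

>>> apply_moves(
  increments=[0, 0.15, 0.07, 0, 0, 0, 0, 0.15, 0.07, 0, 0, 0, 0, 0, 0, 0, 0, 0],
)

```text
time_s: 22.2
tool_pos: [0.5899, -0.1852, 0.1149]
ee_rot: [-0.0, 0.742, 0.671, 0.0]
ft_force: [-1.1, 0.9, 0.4]
opening: 0.0098
finger_force: 4.0
```

No catch at +0.5 rad. I'll go back carefully at first, then to the other side.

>>> apply_moves(
  increments=[0, -0.15, -0.07, 0, 0, 0, 0, -0.15, -0.07, 0, 0, 0, 0, 0, 0, 0, 0, 0],
)

```text
time_s: 22.58
tool_pos: [0.5871, -0.1849, 0.1166]
ee_rot: [0.0, 0.742, 0.671, 0.0]
ft_force: [1.0, 0.0, -2.8]
opening: 0.0098
finger_force: 4.0
```

>>> apply_moves(
  increments=[0, -0.15, -0.07, 0, 0, 0, 0, -0.15, -0.07, 0, 0, 0, 0, 0, 0, 0, 0, 0],
)

```text
time_s: 22.95
tool_pos: [0.5839, -0.1846, 0.1183]
ee_rot: [0.0, 0.742, 0.671, 0.0]
ft_force: [0.4, 0.9, -0.3]
opening: 0.0096
finger_force: 4.0
```

>>> apply_moves(
  increments=[0, -0.15, -0.07, 0, 0, 0, 0, -0.15, -0.07, 0, 0, 0, 0, 0, 0, 0, 0, 0],
)

```text
time_s: 23.32
tool_pos: [0.5809, -0.1843, 0.1197]
ee_rot: [0.0, 0.742, 0.671, 0.0]
ft_force: [1.5, 0.9, 0.5]
opening: 0.0097
finger_force: 4.0
```

>>> apply_moves(
  increments=[0, -0.15, -0.05, 0, 0, 0, 0, -0.15, -0.05, 0, 0, 0, 0, 0, 0, 0, 0, 0],
)

```text
time_s: 23.7
tool_pos: [0.5781, -0.1841, 0.1208]
ee_rot: [0.0, 0.742, 0.671, 0.0]
ft_force: [1.4, 1.6, 1.9]
opening: 0.01
finger_force: 4.0
```

>>> apply_moves(
  increments=[0, -0.2, -0.05, 0, 0, 0, 0, -0.2, -0.05, 0, 0, 0, 0, -0.2, -0.05, 0, 0, 0, 0, -0.2, -0.03, 0, 0, 0, 0, -0.2, 0, 0, 0, 0, 0, -0.2, 0, 0, 0, 0, 0, -0.2, 0, 0, 0, 0, 0, 0, 0, 0, 0, 0],
)

```text
time_s: 24.7
tool_pos: [0.5634, -0.1827, 0.1222]
ee_rot: [-0.0, 0.742, 0.671, -0.0]
ft_force: [-0.5, -0.5, 3.2]
opening: 0.01
finger_force: 4.0
```

>>> apply_moves(
  increments=[0, -0.15, 0, 0, 0, 0, 0, -0.15, 0, 0, 0, 0, 0, 0, 0, 0, 0, 0],
)

```text
time_s: 25.08
tool_pos: [0.5606, -0.1824, 0.122]
ee_rot: [-0.0, 0.742, 0.671, -0.0]
ft_force: [0.8, -0.7, 2.9]
opening: 0.0097
finger_force: 4.0
```

Now the other side in 3 mm steps.

>>> apply_moves(
  increments=[0, -0.15, -0.02, 0, 0, 0, 0, -0.15, 0, 0, 0, 0, 0, 0, 0, 0, 0, 0],
)

```text
time_s: 25.45
tool_pos: [0.5575, -0.182, 0.1222]
ee_rot: [-0.0, 0.742, 0.671, -0.0]
ft_force: [1.2, -1.0, 0.9]
opening: 0.0095
finger_force: 4.0
```

>>> apply_moves(
  increments=[0, -0.15, 0, 0, 0, 0, 0, -0.15, 0, 0, 0, 0, 0, 0, 0, 0, 0, 0],
)

```text
time_s: 25.82
tool_pos: [0.5545, -0.1817, 0.1222]
ee_rot: [-0.0, 0.742, 0.671, -0.0]
ft_force: [1.2, -2.5, -0.1]
opening: 0.0096
finger_force: 4.0
```

>>> apply_moves(
  increments=[0, -0.15, 0.02, 0, 0, 0, 0, -0.15, 0.03, 0, 0, 0, 0, 0, 0, 0, 0, 0],
)

```text
time_s: 26.2
tool_pos: [0.5518, -0.1814, 0.1219]
ee_rot: [-0.0, 0.742, 0.671, -0.0]
ft_force: [1.9, -1.9, 1.4]
opening: 0.0098
finger_force: 4.0
```

>>> apply_moves(
  increments=[0, -0.15, 0.03, 0, 0, 0, 0, -0.15, 0.03, 0, 0, 0, 0, 0, 0, 0, 0, 0],
)

```text
time_s: 26.58
tool_pos: [0.5486, -0.181, 0.1212]
ee_rot: [-0.0, 0.742, 0.671, -0.0]
ft_force: [1.0, -1.6, 2.7]
opening: 0.0095
finger_force: 4.0
```

>>> apply_moves(
  increments=[0, -0.15, 0.05, 0, 0, 0, 0, -0.15, 0.05, 0, 0, 0, 0, 0, 0, 0, 0, 0],
)

```text
time_s: 26.95
tool_pos: [0.5456, -0.1807, 0.1202]
ee_rot: [-0.0, 0.742, 0.671, -0.0]
ft_force: [0.1, -1.5, 2.4]
opening: 0.0099
finger_force: 4.0
```

>>> apply_moves(
  increments=[0, -0.15, 0.05, 0, 0, 0, 0, -0.15, 0.05, 0, 0, 0, 0, 0, 0, 0, 0, 0],
)

```text
time_s: 27.32
tool_pos: [0.5426, -0.1804, 0.1191]
ee_rot: [-0.0, 0.742, 0.671, -0.0]
ft_force: [-1.0, -1.4, 2.2]
opening: 0.0099
finger_force: 4.0
```

>>> apply_moves(
  increments=[0, -0.15, 0.07, 0, 0, 0, 0, -0.15, 0.07, 0, 0, 0, 0, 0, 0, 0, 0, 0],
)

```text
time_s: 27.7
tool_pos: [0.5393, -0.18, 0.1176]
ee_rot: [-0.001, 0.742, 0.671, -0.0]
ft_force: [-1.0, -1.9, 2.0]
opening: 0.01
finger_force: 4.0
```

>>> apply_moves(
  increments=[0, -0.15, 0.07, 0, 0, 0, 0, -0.15, 0.07, 0, 0, 0, 0, 0, 0, 0, 0, 0],
)

```text
time_s: 28.08
tool_pos: [0.5366, -0.1797, 0.1162]
ee_rot: [-0.0, 0.742, 0.671, -0.0]
ft_force: [-0.1, -1.7, 2.3]
opening: 0.0096
finger_force: 4.0
```

>>> apply_moves(
  increments=[0, -0.15, 0.07, 0, 0, 0, 0, -0.15, 0.07, 0, 0, 0, 0, 0, 0, 0, 0, 0],
)

```text
time_s: 28.45
tool_pos: [0.5339, -0.1795, 0.1148]
ee_rot: [-0.0, 0.742, 0.671, -0.0]
ft_force: [0.2, -1.0, 0.6]
opening: 0.0095
finger_force: 4.0
```

>>> apply_moves(
  increments=[0, -0.15, 0.09, 0, 0, 0, 0, -0.15, 0.09, 0, 0, 0, 0, 0, 0, 0, 0, 0],
)

```text
time_s: 28.82
tool_pos: [0.5324, -0.1794, 0.1137]
ee_rot: [0.001, 0.742, 0.67, 0.001]
ft_force: [4.7, 0.6, 3.6]
opening: 0.0099
finger_force: 4.0
```

Resistance rose to about 4.7 N and the tool lags its command, so a stop has engaged. I'll confirm by reversing through the play.

>>> apply_moves(
  increments=[0, 0.2, -0.11, 0, 0, 0, 0, 0.2, -0.11, 0, 0, 0, 0, 0.15, -0.07, 0, 0, 0, 0, 0, 0, 0, 0, 0],
)

```text
time_s: 29.32
tool_pos: [0.5354, -0.1796, 0.1156]
ee_rot: [-0.001, 0.742, 0.671, -0.001]
ft_force: [-0.6, -2.7, -2.3]
opening: 0.0096
finger_force: 4.0
```

>>> apply_moves(
  increments=[0, 0.15, -0.07, 0, 0, 0, 0, 0.15, -0.07, 0, 0, 0, 0, 0, 0, 0, 0, 0],
)

```text
time_s: 29.7
tool_pos: [0.5397, -0.1801, 0.1177]
ee_rot: [0.0, 0.742, 0.671, 0.0]
ft_force: [-1.1, -1.3, -0.7]
opening: 0.0093
finger_force: 4.0
```

>>> apply_moves(
  increments=[0, 0.15, -0.06, 0, 0, 0, 0, 0.1, -0.04, 0, 0, 0, 0, 0, 0, 0, 0, 0],
)

```text
time_s: 30.08
tool_pos: [0.5411, -0.1802, 0.1184]
ee_rot: [-0.001, 0.742, 0.671, -0.001]
ft_force: [-4.3, -2.0, -0.0]
opening: 0.0098
finger_force: 4.0
```

Both stops are felt, with about 9 mm of play, so the gear is in. I'll centre the bar, release, lift and return to the knob.

>>> apply_moves(
  increments=[0, -0.2, 0.1, 0, 0, 0, 0, -0.3, 0.1, 0, 0, 0, 0, 0, 0, 0, 0, 0],
)

```text
time_s: 30.45
tool_pos: [0.5381, -0.1799, 0.117]
ee_rot: [0.001, 0.742, 0.67, 0.001]
ft_force: [-0.0, -0.4, 3.4]
opening: 0.0099
finger_force: 4.0
```

>>> apply_moves(
  increments=[0, 0, 0, 0, 0, 0, 0, 0, 0, 0, 0, 0, 0, 0, 0, 0, 0, 0, 0, 0, -2, 0, 0, 0, 0, 0, -5, 0, 0, 0, 0, 0, -6, 0, 0, 0, 0, 0, -4, 0, 0, 0],
  fingers=0.3,
)

```text
time_s: 31.32
tool_pos: [0.5377, -0.1801, 0.2894]
ee_rot: [0.002, 0.742, 0.671, 0.001]
ft_force: [0.3, -0.5, -0.2]
opening: 0.0263
finger_force: 0.0
```

>>> apply_moves(
  increments=[4.96, 0.27, 0, 0, 0, 0, 4.96, 0.27, 0, 0, 0, 0, 4.96, 0.27, 0, 0, 0, 0, 4.96, 0.27, 0, 0, 0, 0, 4.96, 0.27, 0, 0, 0, 0, 4.96, 0.27, 0, 0, 0, 0, 4.96, 0.27, 0, 0, 0, 0, 4.96, 0.27, 0, 0, 0, 0],
  fingers=0.46,
)

```text
time_s: 32.33
tool_pos: [0.5983, 0.2144, 0.2863]
ee_rot: [-0.0, 0.742, 0.671, -0.0]
ft_force: [1.2, -0.1, -0.4]
opening: 0.0397
finger_force: 0.0
```

>>> apply_moves(
  increments=[0, 0, 0, 0, 0, 0, 0, 0, 0, 0, 0, 0],
)

```text
time_s: 32.58
tool_pos: [0.598, 0.2124, 0.2861]
ee_rot: [-0.0, 0.742, 0.671, -0.001]
ft_force: [0.1, -0.3, 0.3]
opening: 0.0399
finger_force: 0.0
```

```bash
python3 st.py; python3 - <<'E'
from h import *
c,po,m=knob("w6")
cv2.imwrite("pics/w6c.png",cv2.resize(c["pixels"][140:240,256:376,::-1],(600,500),interpolation=cv2.INTER_CUBIC))
E
```

```text
time_s 32.575
tool_pos [0.598  0.2124 0.2861]
ft_force [ 0.0762 -0.2981  0.3339]
moment [-0.0373 -0.0772  0.0365]
opening 0.0399
finger_force 0.0
yaw y -5.745741504603374
```

View pics/w6c.png

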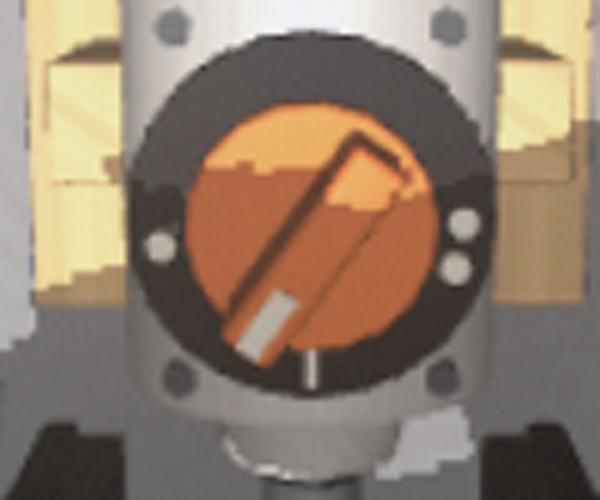

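The knob is still at about 37°. I'll align with the wing, descend and grip.

>>> apply_moves(
  increments=[0, 0.12, 0, 0, 0, 9.2, 0, 0, 0, 0, 0, 9.2, 0, 0, 0, 0, 0, 9.2, 0, 0, 0, 0, 0, 9.2, 0, 0, 0, 0, 0, 0],
)

```text
time_s: 33.25
tool_pos: [0.5997, 0.2109, 0.2867]
ee_rot: [0.0, 0.916, 0.402, -0.0]
ft_force: [0.6, -0.3, -0.6]
opening: 0.0398
finger_force: 0.0
```

>>> apply_moves(
  increments=[0, 0, 3, 0, 0, 0, 0, 0, 3, 0, 0, 0, 0, 0, 3, 0, 0, 0, 0, 0, 2.5, 0, 0, 0, 0, 0, 1, 0, 0, 0, 0, 0, 0.7, 0, 0, 0, 0, 0, 0.7, 0, 0, 0, 0, 0, 0, 0, 0, 0],
)

```text
time_s: 34.25
tool_pos: [0.5997, 0.2126, 0.1476]
ee_rot: [0.0, 0.916, 0.402, 0.0]
ft_force: [-0.2, 0.6, -0.0]
opening: 0.0401
finger_force: 0.0
```

>>> apply_moves(
  increments=[0, 0, 0, 0, 0, 0, 0, 0, 0, 0, 0, 0, 0, 0, 0, 0, 0, 0, 0, 0, 0, 0, 0, 0, 0, 0, 0, 0, 0, 0, 0, 0, 0, 0, 0, 0],
  fingers=0,
  grip_force=20,
)

```text
time_s: 35.0
tool_pos: [0.5993, 0.2131, 0.1478]
ee_rot: [-0.0, 0.915, 0.402, -0.0]
ft_force: [-2.1, 2.4, 1.9]
opening: 0.0122
finger_force: 19.9
```

>>> apply_moves(
  increments=[0, 0, 0, 0, 0, 5, 0, 0, 0, 0, 0, 5, 0, 0, 0, 0, 0, 5, 0, 0, 0, 0, 0, 0, 0, 0, 0, 0, 0, 0],
)

```text
time_s: 35.62
tool_pos: [0.5992, 0.2132, 0.1478]
ee_rot: [-0.001, 0.96, 0.28, -0.0]
ft_force: [-2.8, 3.8, 4.5]
opening: 0.0121
finger_force: 19.9
```

```bash
python3 st.py
```

```text
time_s 35.625
tool_pos [0.5992 0.2132 0.1478]
ft_force [-2.7792  3.7611  4.4915]
moment [0.5897 0.5129 0.0637]
opening 0.0121
finger_force 19.9097
yaw y -57.52612871785463
```

The moment is only 0.06 N m at 0.9 rad, so the gear is meshed. I'll turn it home.

>>> apply_moves(
  increments=[0, 0, 0, 0, 0, 5, 0, 0, 0, 0, 0, 5, 0, 0, 0, 0, 0, 5, 0, 0, 0, 0, 0, 5, 0, 0, 0, 0, 0, 5, 0, 0, 0, 0, 0, 2, 0, 0, 0, 0, 0, 0],
)

```text
time_s: 36.5
tool_pos: [0.5991, 0.2135, 0.1478]
ee_rot: [-0.001, 0.999, 0.048, -0.0]
ft_force: [-3.5, 4.5, 3.6]
opening: 0.0121
finger_force: 19.9
```

```bash
python3 st.py
```

```text
time_s 36.5
tool_pos [0.5991 0.2135 0.1478]
ft_force [-3.4763  4.512   3.5561]
moment [0.7759 0.6243 0.1436]
opening 0.0121
finger_force 19.9156
yaw y -84.51584704913547
```

>>> apply_moves(
  increments=[0, 0, 0, 0, 0, 1, 0, 0, 0, 0, 0, 1, 0, 0, 0, 0, 0, 0],
)

```text
time_s: 36.88
tool_pos: [0.5991, 0.2136, 0.1478]
ee_rot: [-0.001, 1.0, 0.03, -0.0]
ft_force: [-3.6, 3.0, 3.9]
opening: 0.0116
finger_force: 19.9
```

>>> apply_moves(
  increments=[0, 0, 0, 0, 0, 0, 0, 0, 0, 0, 0, 0, 0, 0, 0, 0, 0, 0, 0, 0, 0, 0, 0, 0, 0, 0, 0, 0, 0, 0, 0, 0, -3, 0, 0, 0, 0, 0, -5, 0, 0, 0, 0, 0, -5, 0, 0, 0],
  fingers=0.46,
)

```text
time_s: 37.88
tool_pos: [0.5994, 0.2125, 0.2786]
ee_rot: [0.0, 1.0, 0.03, -0.0]
ft_force: [0.0, -0.5, -0.1]
opening: 0.0402
finger_force: 0.0
```

>>> apply_moves(
  increments=[0, 0, -1, 0, 0, 0, 0, 0, 0, 0, 0, 0, 0, 0, 0, 0, 0, 0],
)

```text
time_s: 38.25
tool_pos: [0.5983, 0.2124, 0.2853]
ee_rot: [0.0, 1.0, 0.03, -0.002]
ft_force: [-0.2, 0.2, 0.0]
opening: 0.0401
finger_force: 0.0
```

```bash
python3 st.py; python3 - <<'E'
from h import *
c,po=shot("wrist","w7")
# wing edge direction by minAreaRect of white pointer vs disc centre; single dot at tool +x/-x side
g=c["pixels"];cv2.imwrite("pics/w7c.png",cv2.resize(g[140:240,256:376,::-1],(600,500),interpolation=cv2.INTER_CUBIC))
E
```

```text
time_s 38.25
tool_pos [0.5983 0.2124 0.2853]
ft_force [-0.2022  0.2475  0.0238]
moment [0.012  0.0522 0.0755]
opening 0.0401
finger_force 0.0
yaw y -86.57665818042413
```

View pics/w7c.png

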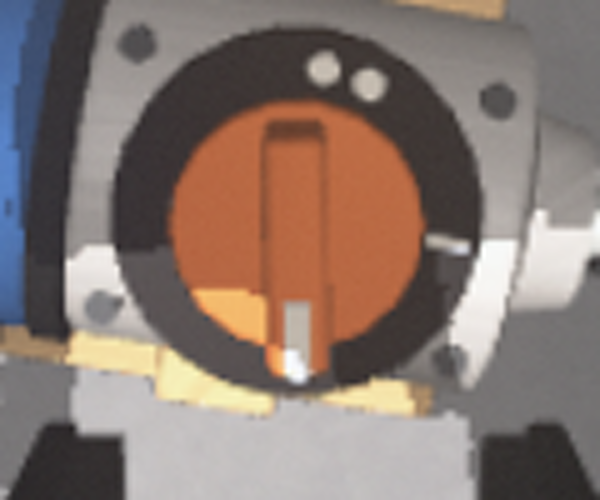

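The wing is aligned with the tool, which has turned about 81° from neutral. The pointer covers the single dot, and the gripper is clear.

```bash
python3 -c "
from cell import ctrl
print(ctrl.job_done())"
```

```text
the job is handed in; nothing more can be done
None
```

The mixer is in low gear: I eased the knob on to the butting teeth, rocked the paddle until the gear dropped in, and turned the knob home to the single dot. I then let go, lifted clear and handed the job in at about 38 s. The hand-in gave no verdict back.

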